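Clamp the leaning tool canister and stow the long-nose pliers in it

TASK

Turn the brass knob clockwise (seen from above) until it stops, so the leaning steel canister is clamped. Then take the long-nose pliers out of their stand and lower them nose first into the canister, along its slant, until you feel them touch down on whatever is already in there; only then let go, without ramming or dropping them. Leave the lures, the reel cap and the rod peg where they are.

Things in the scene. Friction and masses are not known exactly. Their poses are not given: they have to be found in the camera images.
- rack: Grey steel rack fixed on the shelf. Base plate 200 x 270 x 8 mm, spanning x -100..100 mm and y -60..210 mm of this frame; origin on the shelf surface beneath the canister, z up. It carries the leaning canister and, at x -50, y 150 mm, an upright post 90 mm high with the brass knob on top.
- canister: Opaque grey steel box canister fixed in the rack, leaning 0.5 rad (29 deg) from vertical, its open mouth tipped to the rack's -x side, roughly towards the robot. Origin at the centre of its closed lower end; z along its length out of the mouth, y level. Outside 52 (x) x 84 (y) x 150 mm (z), walls 4 mm, inside 44 x 76 mm. The -x wall is the lower one, on which a thing let go comes to lean.
- canister_mouth (a point): Centre of the canister's mouth, 150 mm up its axis from its origin, about 158 mm above the shelf; axes as the canister's. The fill is unknown: a flat sprung plate over the contents lies anywhere from 95 to 132 mm below the mouth along the axis. It gives about 1 mm per newton for 12 mm, then is hard.
- clamp_knob (a joint): Knurled round brass knob, 44 mm across and 42 mm high with a 4 mm high pointer ridge on top, on a vertical axis on the rack's post. Value in rad grows turning clockwise seen from above; it starts slack between 0 and 0.35 and is clamped at its hard stop at 1.40. Turns with about 0.1 N m and stays where it is left.
- clamp_knob_grip (a point): Point on the knob's axis at the height to grip it, 28 mm above the knob's underside, 118 mm above the shelf; turns with the knob.
- stand: Black nylon block 90 (x) x 80 (y) x 60 mm high, fixed on the shelf, origin under its centre, with a slot 16 x 26 mm, 50 mm deep, in its top in which the pliers stand.
- pliers: Titanium long-nose pliers, closed, rigid, 180 mm long, 0.14 to 0.24 kg, standing nose down loosely in the stand. Origin at the nose tip, z towards the handle ends. Nose 12 (x) x 14 (y) mm for 30 mm, then 22 mm wide to 70 mm; joint 14 x 34 mm from 65 to 95 mm; above it two parallel handles to 180 mm, 12 mm thick (x), 44 mm over their outer sides (y). Centre of mass 82 mm from the tip.
- pliers_grip (a point): Middle between the handles, 155 mm from the nose tip (25 mm below the handle ends); grip across the 44 mm (y). Axes as the pliers'.
- shad_a: Green rubber shad lure lying on the shelf, 120 mm long, 25 mm thick; to be left alone. Origin under its middle.
- shad_b: Another such lure, the same; to be left alone.
- reel_cap: Black nylon reel cap, a disc 64 mm across, 26 mm high, on the shelf; to be left alone. Origin under its centre.
- rod_peg: Stainless rod-rack peg, 107 mm high, standing on a 52 mm round flange; to be left alone. Origin under its centre.

How it is judged:
By the outcome, as a careful person would: the job done as asked, in the order asked, and still so for the second after the job is handed in, with the robot touching nothing.
It also fails if it takes over 64 s, if anything falls off the work surface, if the arm or the gripper's body presses on something with over 40 N, if the wrist force passes 120 N, or if a joint passes its speed limit or range.

ROBOT

A 7-joint arm with a two-finger parallel gripper is mounted at the origin on the work surface. World frame = base frame: x ahead of the robot, y to its left, z up, the work surface at z = 0. Lengths are in m, angles in degrees, forces in N, time in s.
With the tool pointing down it reaches from about 0.35 to 0.9 m from the base axis. Payload 19.9 kg.
Tool frame: the origin (TCP) lies between the finger pads; the fingertips stand 17 mm ahead of it and the grasp point (between the pads) lies 2 mm behind it; z points along the fingers, y is the direction in which the jaws open and shut (so a half turn about z gives the same grasp; the last joint's range is limited). The gripper opens to 94 mm and grips with 3 to 60 N. Pads are 16 mm wide; open, the fingers measure 119 mm over their backs; the gripper's body (75 mm by 177 mm) begins 78 mm behind the grasp point.
Start: joints at [-73.023, 23.915, -0.59, 92.452, 0.269, 63.638, -3.037], TCP at [0.207, 0.59, 0.222] pointing down, gripper open.
Joint ranges: [-161.28, 161.28], [-22.2, 115.67], [-73.04, 71.86], [3.21, 147.25], [-68.34, 248.33], [10.77, 114.83], [-161.83, 161.83]. Speed limits (degrees/s): [108.29, 108.29, 136.94, 136.94, 172.46, 172.46, 172.46].

INTERFACE

Orientations are given as [roll, pitch, yaw] about the fixed x, y, z axes, in that order (R = Rz(yaw) Ry(pitch) Rx(roll)).
In Python, from workcell import sense, snapshot, camera_model, finish_job gives the robot as it stands.
- The arm moves only by the shell command python3 -m jog 'ROWS' [OPENING]. ROWS is a JSON object of lists of equal length, an entry for each row: "slide": the shift along the world's x, y, z in m, a list of three; "twist": the turn, a rotation vector about the world's x, y, z in degrees, a list of three. In form: {"slide": [[tx, ty, tz], ...], "twist": [[ax, ay, az], ...]}. A call has exactly 10 rows; each row shifts and turns the commanded pose from where the row before left it; what a row does not reach is not made up. A row lasts 1/8 s, in which the tool goes at most 62.5 mm and 10.7 degrees, less where a joint would pass 70% of its speed; a pose out of reach is approached as far as the arm can. A call is refused whole if a number of a shift passes 0.0625 or a number of a turn 10.7, either way. A call with a gripper value outside its range is refused whole. OPENING is the opening, from -1 (shut) to 1 (fully open), so that 0 is half open, set as the call begins (- or left out, the last holds). The fingers move at their own pace and stop on an object; the grip force is fixed at half the most. Time passes only in rows, so rows that do not move let the fingers close, or fill a call up. It gives the time, the measured TCP pose, the force and the opening at its end, in the units of the state.
- sense(): the state, without advancing time (a new reading comes with each control period).
- snapshot(name): name is "scene" or "top" or "wrist"; returns the picture (420x560x3 uint8, red, green, blue); there is no depth.
- camera_model(name): a dict with "camera_matrix" (3x3 intrinsics, pixels), "k1" (the pictures are not rectified: a ray, as slopes to the right and down, at radius r is drawn at 1 + k1 r^2 times it, then the intrinsics apply), "extrinsics" (4x4, takes a point from world to camera coordinates). Camera axes: x right, y up, looking along -z (the intrinsics and any distortion apply to the point x, -y, -z); pixel columns grow to the right and rows downward; lengths in m; the calibration is good to about 2 mm. A picture is of the moment at which its call begins: read the wrist's pose just before it. camera_model takes no time and is no camera call; for the wrist camera it gives the pose at the moment of the call.
- finish_job(): hands the job in, once; it reports no verdict.
The state is a dict: "time": time; "joint_pos": joint angles; "qvel": joint speeds; "joint_efforts": joint torques, N m; "eef_pos": TCP position; "orientation": TCP orientation; "contact_force": force on the tool from outside, world axes, zero at the start; "wrist_torque": the same for the moment, N m; "grip_width": finger opening in m.
Only numpy, scipy, OpenCV 4.12 (cv2) and the standard library are available. Lean on these libraries where they do the work, as an engineer would, in place of code of your own. Each camera call takes 0.05 s, during which the arm holds its last target.

## Working session

There is one attempt and no reset: what is moved stays moved. The work goes in short steps, Python scripts to look and compute and a shell command to move; the robot and the scene stay as the last step left them, time stands still between calls to the robot, and variables do not carry over. Pictures are saved under pics/ and viewed, and the job is handed in when it is done.

```bash
ls; mkdir -p pics
python3 - <<'E'
from workcell import *
import cv2
s=sense();print(s)
for n in("scene","top","wrist"):
    m=camera_model(n);print(n,m)
    cv2.imwrite(f"pics/{n}0.png",snapshot(n)[:,:,::-1])
E
```

```text
pics
{'time': 0.0, 'joint_pos': array([-73.02359993,  23.95030832,  -0.59102382,  92.48499216,
         0.26924703,  63.63886089,  -3.03738634]), 'qvel': array([-0.01034346,  0.00403976,  0.01301946,  0.08353228,  0.01190056,
       -0.0183104 ,  0.08481479]), 'joint_efforts': array([-3.19259729e-03, -8.51255894e+01,  6.37076385e-01, -4.25996447e+01,
       -4.88827110e-02,  1.85265433e-02,  5.61941772e-05]), 'eef_pos': array([0.20701326, 0.58933782, 0.22180441]), 'orientation': array([-1.79927384e+02,  5.03233598e-03,  1.60646215e+02]), 'contact_force': array([ 0.70975017, -1.22708246, -0.28590344]), 'wrist_torque': array([-0.02349723, -0.0118323 , -0.00887312]), 'grip_width': 0.09405073272965682}
scene {'camera_matrix': array([[517.56958239,   0.        , 279.86876015],
       [  0.        , 517.56958239, 206.82541046],
       [  0.        ,   0.        ,   1.        ]]), 'k1': -0.06774789455282458, 'extrinsics': array([[ 0.41551357,  0.90953201,  0.00999963, -0.21166623],
       [-0.74801287,  0.33542843,  0.57268186,  0.3284384 ],
       [ 0.51751832, -0.24543693,  0.81971672, -1
[... 403 characters left out ...]
,  2.19968244e-02,  2.06812781e-01,
        -5.23806192e-01],
       [-2.06862847e-01,  6.33536411e-07,  9.78369952e-01,
        -1.05012963e+00],
       [ 0.00000000e+00,  0.00000000e+00,  0.00000000e+00,
         1.00000000e+00]])}
wrist {'camera_matrix': array([[304.28595877,   0.        , 281.75950772],
       [  0.        , 304.28595877, 205.43032057],
       [  0.        ,   0.        ,   1.        ]]), 'k1': -0.04643927410436878, 'extrinsics': array([[ 0.33161144,  0.9434135 , -0.00219386, -0.62291931],
       [-0.90627321,  0.31790876, -0.27857295,  0.02946051],
       [-0.26211204,  0.09436621,  0.96041257, -0.39313228],
       [ 0.        ,  0.        ,  0.        ,  1.        ]])}
```

View pics/scene0.png

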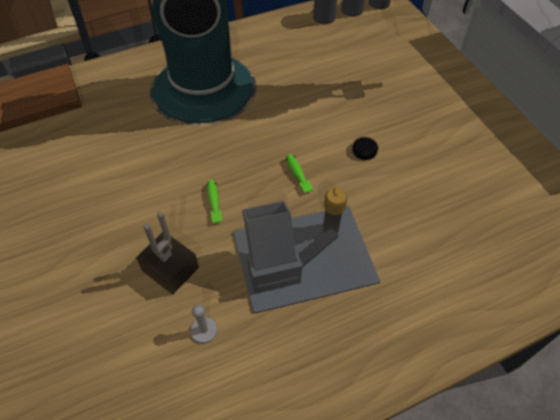

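View pics/top0.png

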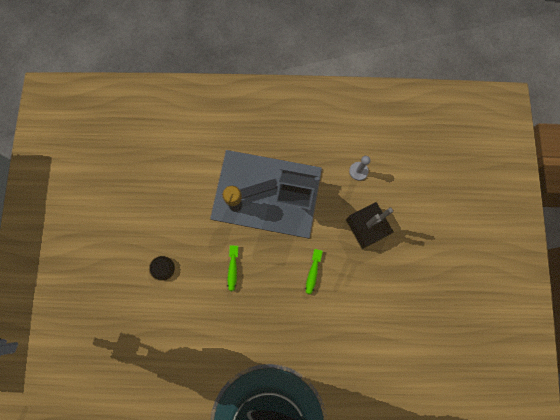

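View pics/wrist0.png

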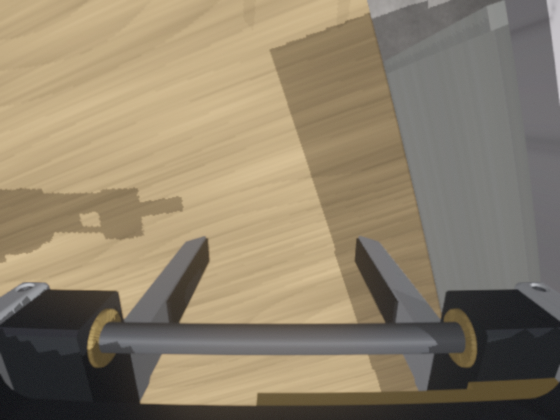

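The views show the rack plate, with the canister mouth near top-image (295,190) and the knob near (232,196). The stand is near (370,226) and the peg near (362,170). I'll write the helpers and measure.

```bash
cat > h.py <<'E'
import numpy as np, cv2
from workcell import *
def ray(m,px):
    K=m["camera_matrix"];E=m["extrinsics"]
    d=cv2.undistortPoints(np.array([[px]],float),K,np.array([m["k1"],0,0,0]))[0,0]
    v=np.array([d[0],-d[1],-1]);R=E[:3,:3]
    return -R.T@E[:3,3], R.T@v/np.linalg.norm(v)
def plane(m,px,z):
    o,d=ray(m,px);return o+d*(z-o[2])/d[2]
def proj(m,p):
    E=m["extrinsics"];c=E[:3,:3]@np.array(p)+E[:3,3]
    x,y=c[0]/-c[2],-c[1]/-c[2];f=1+m["k1"]*(x*x+y*y);K=m["camera_matrix"]
    return np.array([K[0,0]*x*f+K[0,2],K[1,1]*y*f+K[1,2]])
def tri(a,b):
    A=np.zeros((3,3));v=np.zeros(3);P=[]
    for o,d in(a,b):
        M=np.eye(3)-np.outer(d,d);A+=M;v+=M@o
    p=np.linalg.solve(A,v)
    return p,[np.linalg.norm(np.cross(p-o,d)) for o,d in(a,b)]
def crop(img,x0,y0,x1,y1,k,name):
    cv2.imwrite(name,cv2.resize(img[y0:y1,x0:x1],None,fx=k,fy=k,interpolation=cv2.INTER_CUBIC))
E
python3 - <<'E'
from h import *
t=cv2.imread("pics/top0.png");s=cv2.imread("pics/scene0.png")
crop(t,200,140,330,245,6,"pics/t_rack.png");crop(t,335,145,445,250,5,"pics/t_st.png")
crop(s,225,175,385,310,5,"pics/s_rack.png");crop(s,130,205,230,345,4,"pics/s_st.png")
E
```

```text
(no output)
```

View pics/t_rack.png

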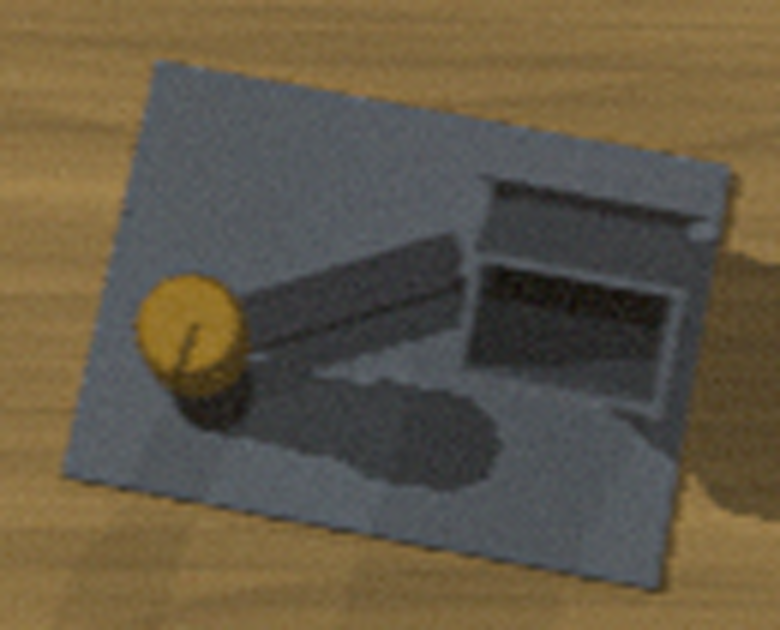

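View pics/t_st.png

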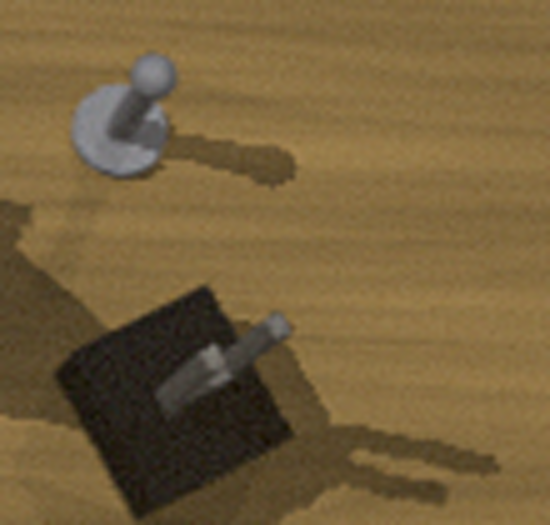

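View pics/s_rack.png

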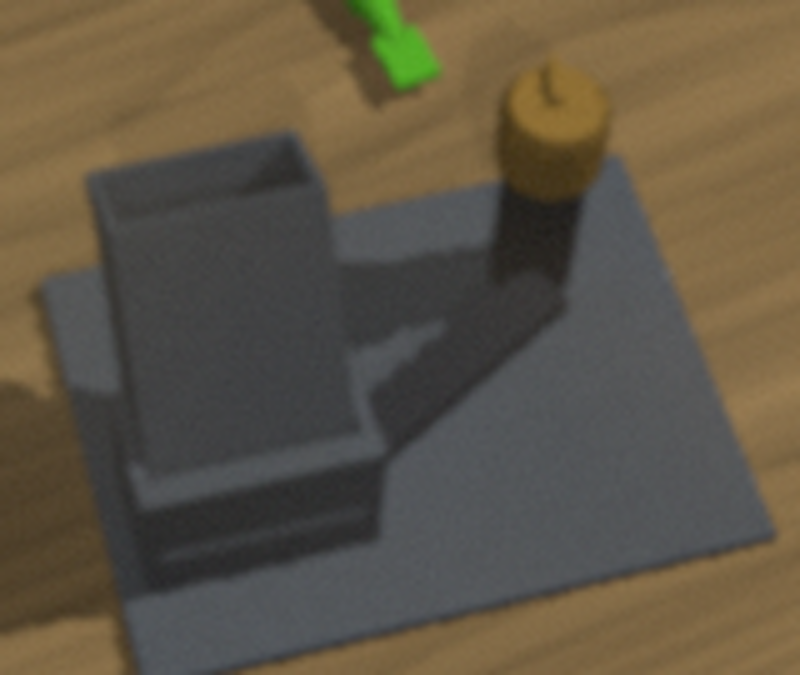

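View pics/s_st.png

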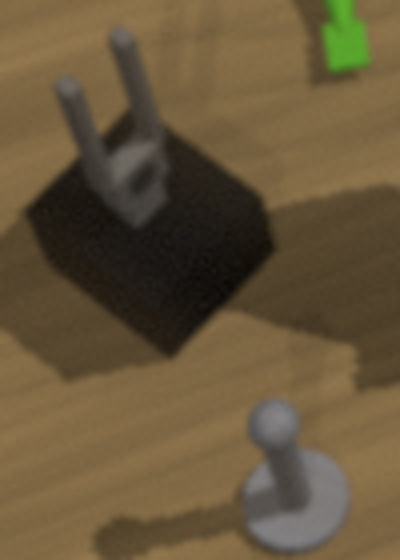

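Run:
```python
from h import *
T=camera_model("top");S=camera_model("scene")
ct=lambda x,y:(200+(x+.5)/6-.5,140+(y+.5)/6-.5); cs=lambda x,y:(225+(x+.5)/5-.5,175+(y+.5)/5-.5)
tc=[plane(T,ct(*p),.008)for p in((155,62),(735,165),(662,588),(65,475))]
# rack coords: TL = (+x,+y)=(.1,.21); TR=(.1,-.06); BR=(-.1,-.06); BL=(-.1,.21)
sc=[plane(S,cs(*p),.008)for p in((775,535),(42,278),(617,157))]  # 
print(np.round(tc,4));print(np.round(sc,4))
loc=np.array([(.1,.21),(.1,-.06),(-.1,-.06),(-.1,.21)])
def fit(l,w):
    l=np.array(l);w=np.array(w)[:,:2];lc=l-l.mean(0);wc=w-w.mean(0)
    a=np.arctan2((lc[:,0]*wc[:,1]-lc[:,1]*wc[:,0]).sum(),(lc*wc).sum())
    R=np.array([[np.cos(a),-np.sin(a)],[np.sin(a),np.cos(a)]]);t=w.mean(0)-R@l.mean(0)
    print("yaw",np.degrees(a),"t",t,"res",np.round(w-(l@R.T+t),4).tolist());return a,t,R
a,t,R=fit(loc,tc); a2,t2,R2=fit(loc[[0,2,3]],sc)
a,t,R=fit(np.vstack([loc,loc[[0,2,3]]]),np.vstack([tc,sc]))
k=R@[-.05,.15]+t;print("knob",k)
for m,n in((T,"top"),(S,"scene")):
    print(n,"knobtop px",proj(m,[*k,.132]))
m=R@[-.15*np.sin(.5),0]+t  # if origin at rack origin
print("mouth approx",m)
# mouth rim corners top view -> measured outer corners
ax=np.array([-np.sin(.5),0,np.cos(.5)]);cx=np.array([np.cos(.5),0,np.sin(.5)])
R3=np.eye(3);R3[:2,:2]=R
M=R3@[-.15*np.sin(.5),0,.158]+[*t,0]
for sx in(.026,-.026):
  for sy in(.042,-.042):
    p=M+R3@(sx*cx+[0,sy,0]);print(sx,sy,p.round(4),"top crop",(proj(T,p)-[200,140])*6+2.5,"scene crop",(proj(S,p)-[225,175])*5+2)
# knob triang: top centre
kt=tri(ray(T,ct(190,322)),ray(S,cs(556,105)));print("knobtop tri",kt)
# handles
tt=lambda x,y:(335+(x+.5)/5-.5,145+(y+.5)/5-.5); ss=lambda x,y:(130+(x+.5)/4-.5,205+(y+.5)/4-.5)
print("handle1",tri(ray(T,tt(282,325)),ray(S,ss(68,85))),"handle2",tri(ray(T,tt(214,358)),ray(S,ss(121,36))))
# stand top corners z=.06
st=[plane(T,tt(*p),.06)for p in((208,287),(293,435),(140,515),(57,373))];print("stand",np.round(st,4),np.mean(st,0))
st=[plane(S,ss(*p),.06)for p in((27,212),(125,105),(263,195),(172,300))];print("standS",np.round(st,4),np.mean(st,0))
print("peg",plane(T,tt(119,130),.005))
```

```text
[[ 0.7075  0.1354  0.008 ]
 [ 0.6639 -0.1317  0.008 ]
 [ 0.4681 -0.0991  0.008 ]
 [ 0.5129  0.1666  0.008 ]]
[[ 0.7122  0.1342  0.008 ]
 [ 0.4709 -0.0956  0.008 ]
 [ 0.5174  0.1666  0.008 ]]
yaw -9.3677872375091 t [ 0.57590163 -0.0562213 ] res [[-0.0013, 0.0007], [-0.0009, -0.0], [0.0006, 0.0], [0.0015, -0.0007]]
yaw -9.856759529095317 t [ 0.57914006 -0.05555643] res [[-0.0014, -0.0001], [0.0006, 0.0019], [0.0008, -0.0019]]
yaw -9.676735655976458 t [ 0.57722848 -0.0558813 ] res [[-0.0036, 0.0011], [-0.0018, 0.0001], [-0.0005, -0.0009], [-0.001, -0.0014], [0.0011, -0.0002], [0.0024, 0.0026], [0.0034, -0.0014]]
knob [0.55315326 0.10038892]
top knobtop px [231.53702423 193.00686781]
scene knobtop px [335.01641843 194.91032195]
mouth approx [ 0.50633785 -0.04379337]
0.026 0.042 [ 0.5359 -0.0062  0.1705] top crop [457.65814164 344.95242857] scene crop [294.75286243 100.71403517]
0.026 -0.042 [ 0.5218 -0.089   0.1705] top crop [672.73208927 385.47473203] scene crop [ 80.11090506 145.49430513]
-0.026 0.042 [0.4909 0.0014 0.1455] top crop [435.08337369 471.83045343] scene crop [264.05568494 
[... 164 characters left out ...]
17959 , 0.12912857]), [np.float64(0.00047500434332737934), np.float64(0.0004750043433272649)])
handle1 (array([ 0.50879475, -0.26651362,  0.18732433]), [np.float64(0.001089444381085827), np.float64(0.0010894443810856812)]) handle2 (array([ 0.49278542, -0.23599991,  0.18665967]), [np.float64(0.0002630804840125314), np.float64(0.0002630804840124893)])
stand [[ 0.5563 -0.2653  0.06  ]
 [ 0.48   -0.3068  0.06  ]
 [ 0.4375 -0.2277  0.06  ]
 [ 0.5094 -0.1866  0.06  ]] [ 0.49580463 -0.24660282  0.06      ]
standS [[ 0.4842 -0.3062  0.06  ]
 [ 0.4432 -0.2421  0.06  ]
 [ 0.5233 -0.1944  0.06  ]
 [ 0.561  -0.2546  0.06  ]] [ 0.50293801 -0.24932415  0.06      ]
peg [ 0.65730153 -0.23208433  0.005     ]
```

Run:
```python
from h import *
T=camera_model("top");S=camera_model("scene")
ct=lambda x,y:(200+(x+.5)/6-.5,140+(y+.5)/6-.5); cs=lambda x,y:(225+(x+.5)/5-.5,175+(y+.5)/5-.5)
for n,a,b,z in(("up+y",(478,252),(322,182),.1705),("up-y",(688,288),(107,225),.1705),("lo+y",(463,370),(295,133),.1455),("lo-y",(658,417),(88,177),.1455)):
    print(n,tri(ray(T,ct(*a)),ray(S,cs(*b)))[0].round(4),plane(T,ct(*a),z).round(4),plane(S,cs(*b),z).round(4))
```

```text
up+y [ 0.5736 -0.0129  0.1695] [ 0.5732 -0.0133  0.1705] [ 0.5743 -0.0127  0.1705]
up-y [ 0.5602 -0.0943  0.1723] [ 0.5606 -0.0948  0.1705] [ 0.5593 -0.0935  0.1705]
lo+y [ 0.5328 -0.0066  0.1452] [ 0.532  -0.0086  0.1455] [ 0.5337 -0.0047  0.1455]
lo-y [ 0.5161 -0.0856  0.14  ] [ 0.5148 -0.0855  0.1455] [ 0.5199 -0.0864  0.1455]
```

```bash
python3 -m jog '{"slide":[[0.03,-0.049,0.003],[0.035,-0.049,0.003],[0.035,-0.049,0.003],[0.035,-0.049,0.003],[0.035,-0.049,0.003],[0.035,-0.049,0.003],[0.035,-0.049,0.003],[0.035,-0.049,0.003],[0.035,-0.049,0.003],[0.036,-0.047,0.003]],"twist":[[0,0,-4.5],[0,0,-4.5],[0,0,-4.5],[0,0,-4.5],[0,0,-4.5],[0,0,-4.5],[0,0,-4.5],[0,0,-4.5],[0,0,-4.5],[0,0,-4.5]]}'
python3 - <<'E'
from h import *
s=sense();print(s["joint_pos"],s["eef_pos"],s["orientation"],s["time"])
m=camera_model("wrist");im=snapshot("wrist")[:,:,::-1]
np.savez("w1.npz",**m);cv2.imwrite("pics/w1.png",im)
print(proj(m,[.5534,.1010,.132]),proj(m,[.5450,-.05,.158]))
E
```

```text
time: 1.4
eef_pos: [0.5539, 0.1, 0.2526]
orientation: [180.0, -0.0, 115.5]
contact_force: [0.9, 0.6, 0.7]
grip_width: 0.0941
[-33.36885102  16.88158697  24.5292268  100.21575947  -7.68116396
  64.54333567  19.04568516] [0.55393187 0.09995801 0.25263111] [ 1.79990482e+02 -4.74854958e-03  1.15507903e+02] 1.4
[282.58614818 202.32950373] [211.19119888 334.81666815]
```

View pics/w1.png

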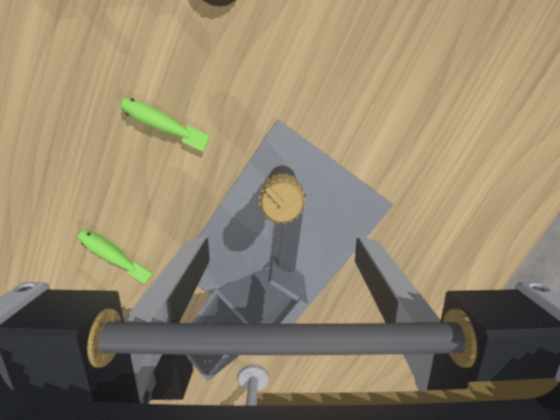

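Run:
```python
from h import *
m=dict(np.load("w1.npz"));m["k1"]=float(m["k1"]);im=cv2.imread("pics/w1.png")
crop(im,240,160,330,250,7,"pics/w1k.png")
h=cv2.cvtColor(im,cv2.COLOR_BGR2HSV)
mk=((h[...,0]>10)&(h[...,0]<28)&(h[...,1]>150)).astype(np.uint8);mk[:160]=0;mk[235:]=0;mk[:,:250]=0;mk[:,315:]=0
n,l,st,c=cv2.connectedComponentsWithStats(mk);i=1+st[1:,4].argmax();print(st[i],c[i])
for p in(c[i],(283,199),(283,200)):print(plane(m,p,.132))
```

```text
Traceback (most recent call last):
ValueError: attempt to get argmax of an empty sequence
```

View pics/w1k.png

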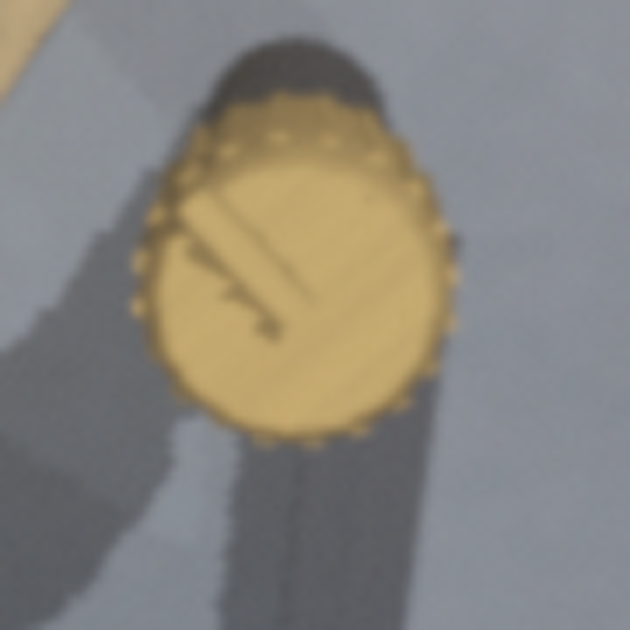

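```bash
python3 -m jog '{"slide":[[0,0.001,-0.02],[0,0,-0.02],[0,0,-0.02],[0,0,-0.02],[0,0,-0.02],[0,0,-0.02],[0,0,-0.01],[0,0,-0.0065],[0,0,0],[0,0,0]],"twist":[[0,0,0],[0,0,0],[0,0,0],[0,0,0],[0,0,0],[0,0,0],[0,0,0],[0,0,0],[0,0,0],[0,0,0]]}'
python3 -m jog '{"slide":[[0,0,0],[0,0,0],[0,0,0],[0,0,0],[0,0,0],[0,0,0],[0,0,0],[0,0,0],[0,0,0],[0,0,0]],"twist":[[0,0,0],[0,0,0],[0,0,0],[0,0,0],[0,0,0],[0,0,0],[0,0,0],[0,0,0],[0,0,0],[0,0,0]]}' -1; python3 -c "
from workcell import *
print(sense())"
```

```text
time: 2.7
eef_pos: [0.5534, 0.1027, 0.1165]
orientation: [180.0, 0.0, 115.6]
contact_force: [0.3, 0.4, -0.3]
grip_width: 0.094
time: 3.95
eef_pos: [0.5529, 0.1026, 0.1159]
orientation: [-180.0, -0.0, 115.6]
contact_force: [-5.4, -1.4, 4.2]
grip_width: 0.0439
{'time': 3.95, 'joint_pos': array([-31.00253087,  26.15164224,  21.92354317, 107.42568925,
       -12.62624511,  48.81503898,  22.90212283]), 'qvel': array([ 0.01241676,  0.05535397,  0.06399252, -0.07857015,  0.00783257,
        0.07798001,  0.05814888]), 'joint_efforts': array([-4.21988200e-01, -7.55232382e+01,  7.72725284e+00, -3.66809285e+01,
       -4.32733800e-01, -1.55270409e+00, -5.19120111e-02]), 'eef_pos': array([0.55289004, 0.10257143, 0.11590604]), 'orientation': array([-1.79966720e+02, -5.40532965e-03,  1.15644569e+02]), 'contact_force': array([-5.39458784, -1.42703234,  4.20699962]), 'wrist_torque': array([-0.48199671,  1.22258047,  0.04726416]), 'grip_width': 0.04387004071756893}
```

```bash
python3 -m jog '{"slide":[[0,0,0],[0,0,0],[0,0,0],[0,0,0],[0,0,0],[0,0,0],[0,0,0],[0,0,0],[0,0,0],[0,0,0]],"twist":[[0,0,-6],[0,0,-7],[0,0,-7],[0,0,-7],[0,0,-7],[0,0,-7],[0,0,-7],[0,0,-6],[0,0,-4],[0,0,-2]]}'; python3 -c "
from workcell import *
s=sense();print(s['contact_force'],s['wrist_torque'],s['orientation'],s['joint_pos'])"
```

```text
time: 5.2
eef_pos: [0.5535, 0.1025, 0.1159]
orientation: [179.9, -0.0, 55.6]
contact_force: [2.5, -2.9, -1.5]
grip_width: 0.0436
[ 2.5053751  -2.85002664 -1.53912388] [-0.70609943 -0.35911421  0.11281958] [ 1.79945286e+02 -6.14234979e-03  5.55727136e+01] [-41.71363284  28.94774047  36.15456684 107.73892529 -21.75951964
  50.24404444 -29.23999003]
```

```bash
python3 -m jog '{"slide":[[0,0,0],[0,0,0],[0,0,0],[0,0,0],[0,0,0],[0,0,0],[0,0,0],[0,0,0],[0,0,0],[0,0,0]],"twist":[[0,0,-2],[0,0,-2],[0,0,-2],[0,0,-2],[0,0,-2],[0,0,-1],[0,0,-1],[0,0,-1],[0,0,-1],[0,0,0]]}'; python3 -c "
from workcell import *
s=sense();print(s['contact_force'],s['wrist_torque'],s['orientation'],s['joint_pos'])"
```

```text
time: 6.45
eef_pos: [0.554, 0.1026, 0.1162]
orientation: [179.9, -0.1, 41.6]
contact_force: [6.1, -2.6, -3.3]
grip_width: 0.0435
[ 6.07883042 -2.59289918 -3.2712142 ] [-0.72656883 -1.47430474  0.52578676] [ 1.79921525e+02 -6.74405548e-02  4.16416156e+01] [-44.14392995  29.89293296  39.53337635 107.78382658 -24.1306301
  50.78714458 -41.13899126]
```

```bash
python3 -m jog '{"slide":[[0,0,0],[0,0,0],[0,0,0],[0,0,0],[0,0,0],[0,0,0],[0,0,0],[0,0,0],[0,0,0],[0,0,0]],"twist":[[0,0,-1],[0,0,-1],[0,0,-1],[0,0,-1],[0,0,-1],[0,0,-1],[0,0,0],[0,0,0],[0,0,0],[0,0,0]]}'; python3 -c "
from workcell import *
s=sense();print(s['contact_force'],s['wrist_torque'],s['orientation'],s['joint_pos'])"
```

```text
time: 7.7
eef_pos: [0.5539, 0.1025, 0.1163]
orientation: [179.9, -0.1, 35.6]
contact_force: [5.7, -4.5, -1.0]
grip_width: 0.0433
[ 5.70759942 -4.4981147  -0.96668959] [-0.891911   -1.14998343  0.44149826] [ 1.79933493e+02 -7.32308948e-02  3.56378463e+01] [-45.16684728  30.33372737  41.00246246 107.81537313 -25.17375137
  51.07712714 -46.22860849]
```

```bash
python3 -m jog '{"slide":[[0,0,0],[0,0,0],[0,0,0],[0,0,0],[0,0,0],[0,0,0.01],[0,0,0.03],[0,0,0.04],[0,0,0.04],[0,0,0.03]],"twist":[[0,0,0],[0,0,0],[0,0,0],[0,0,0],[0,0,0],[0,0,0],[0,0,0],[0,0,0],[0,0,0],[0,0,0]]}' 1
python3 - <<'E'
from h import *
s=sense();print(s["joint_pos"],s["eef_pos"],s["orientation"],s["time"])
m=camera_model("wrist");im=snapshot("wrist")[:,:,::-1]
np.savez("w2.npz",**m);cv2.imwrite("pics/w2.png",im)
im=snapshot("top")[:,:,::-1];cv2.imwrite("pics/t2.png",im);crop(im,200,140,330,245,6,"pics/t2c.png")
E
```

```text
time: 8.95
eef_pos: [0.5533, 0.1024, 0.2683]
orientation: [180.0, -0.1, 35.6]
contact_force: [-0.1, 0.4, 0.0]
grip_width: 0.0939
[-51.25070095  19.79084429  47.56726007  99.69800242 -15.74210849
  67.36428646 -53.63000809] [0.55330218 0.10242792 0.26829028] [ 1.79987399e+02 -8.14312921e-02  3.56223954e+01] 8.95
```

View pics/w2.png

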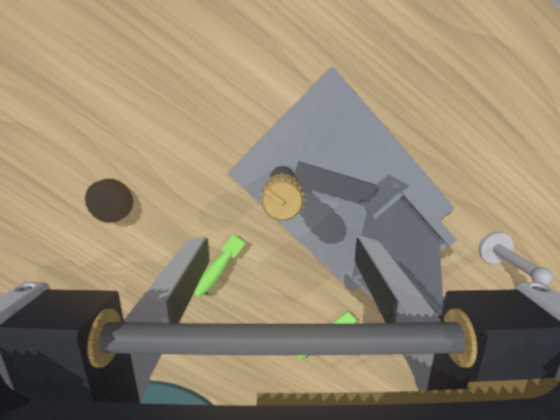

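Run:
```python
from h import *
m=dict(np.load("w1.npz"));im=cv2.imread("pics/w2.png");crop(im,240,155,330,245,7,"pics/w2k.png")
```

```text
(no output)
```

View pics/w2k.png

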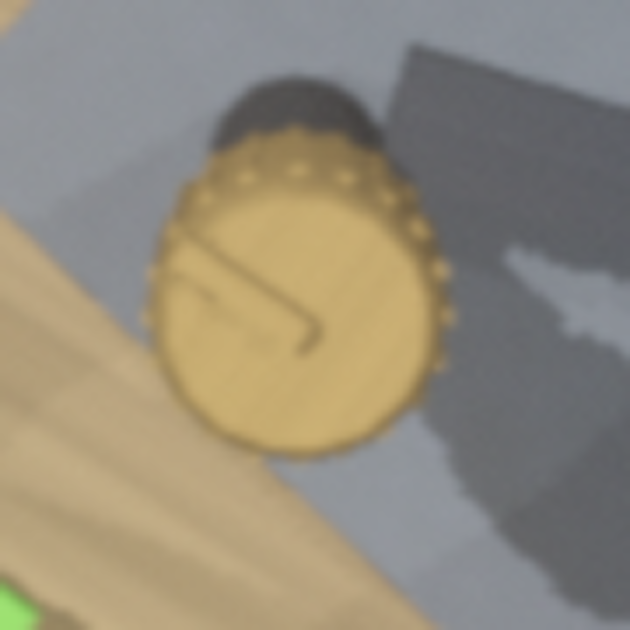

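View pics/t2c.png

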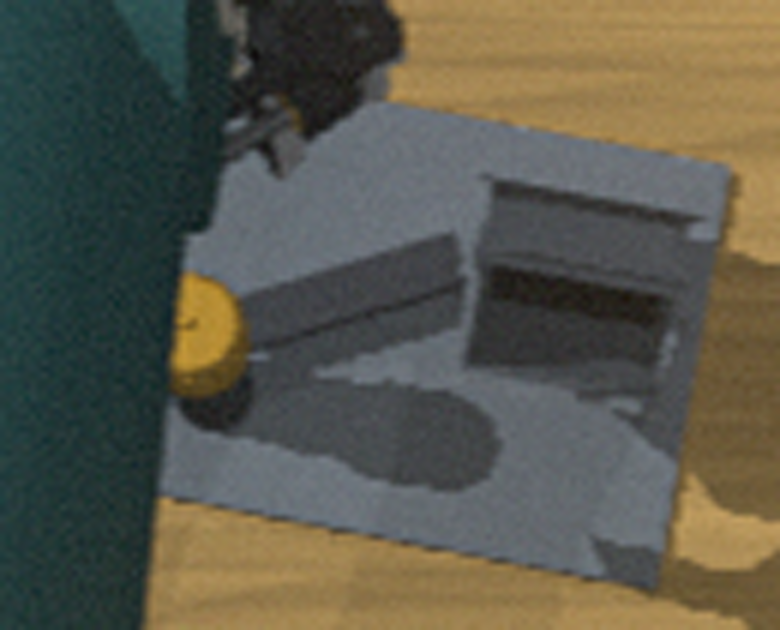

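The pointer has gone from az 158° to 90°, which is about 1.40 rad relative to the rack. With the torque slipping at about 0.45 N m as well, the knob is at its stop. On to the pliers.

```bash
python3 -m jog '{"slide":[[-0.002,-0.02,0.01],[-0.007,-0.045,0.01],[-0.007,-0.045,0.01],[-0.007,-0.045,0],[-0.007,-0.045,0],[-0.007,-0.045,0],[-0.007,-0.045,0],[-0.007,-0.042,0],[-0.002,-0.02,0],[0,0,0]],"twist":[[0,0,-1],[0,0,-1],[0,0,-1],[0,0,-1],[0,0,-1],[0,0,-1],[0,0,-1],[0,0,-0.6],[0,0,0],[0,0,0]]}'
python3 - <<'E'
from h import *
s=sense();print(s["joint_pos"],s["eef_pos"],s["orientation"],s["time"])
m=camera_model("wrist");im=snapshot("wrist")[:,:,::-1]
np.savez("w3.npz",**m);cv2.imwrite("pics/w3.png",im)
for p in([.50879,-.2665,.19],[.49278,-.236,.19],[.498,-.249,.06]):print(proj(m,p))
E
```

```text
time: 10.3
eef_pos: [0.4985, -0.2517, 0.2958]
orientation: [-180.0, 0.1, 27.8]
contact_force: [-0.7, 0.4, -0.4]
grip_width: 0.0941
[-20.18958721  20.0037264   55.82843451  98.23931641 -17.35355579
  71.0764091  -22.45129066] [ 0.49850009 -0.25169375  0.29584174] [-1.79992763e+02  6.34002502e-02  2.77874121e+01] 10.3
[300.03302984 205.78665374]
[262.55379117 205.74012099]
[278.93171785 179.23253895]
```

View pics/w3.png

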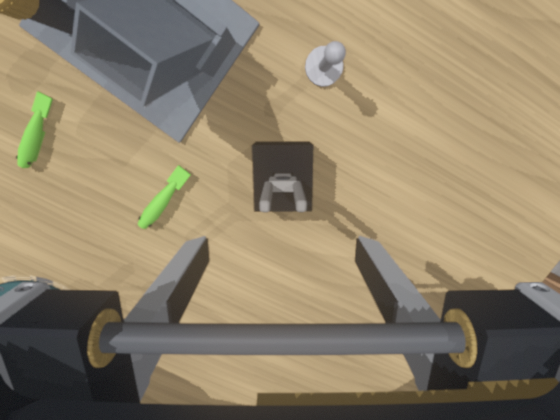

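Run:
```python
from h import *
im=cv2.imread("pics/w3.png");crop(im,240,130,325,220,6.5,"pics/w3k.png")
crop(im,0,0,260,150,3,"pics/w3r.png")
```

```text
(no output)
```

View pics/w3k.png

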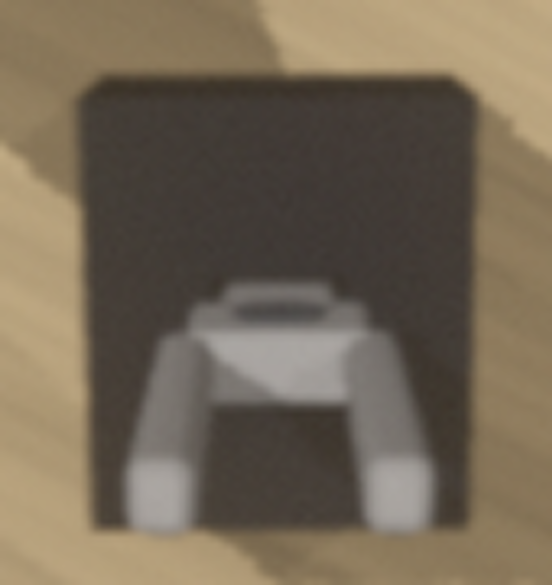

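View pics/w3r.png

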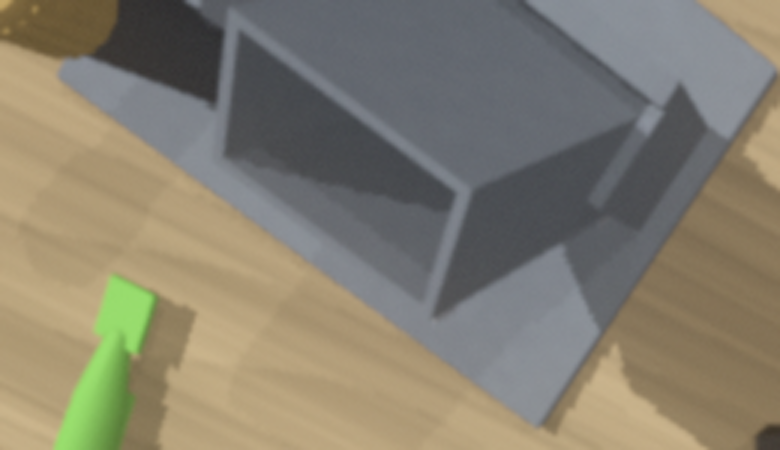

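Run:
```python
from h import *
m=dict(np.load("w3.npz"));m["k1"]=float(m["k1"])
c=lambda x,y:(240+(x+.5)/6.5-.5,130+(y+.5)/6.5-.5)
a,b=plane(m,c(160,495),.19),plane(m,c(398,495),.19)
mid=(a+b)/2;d=b-a;print(a,b,np.linalg.norm(d),"mid",mid,"az",np.degrees(np.arctan2(d[1],d[0])))
co=[plane(m,c(*p),.06) for p in((82,103),(475,103),(467,527),(93,527))];co=np.array(co);print(co.round(4),co.mean(0))
az=np.radians(28);u=np.array([np.cos(az),np.sin(az),0])
print("tilt x mm",(mid-co.mean(0))@u*1000)
# joint top edge where handles start at z=.010+.095
print(plane(m,c(278,300),.105), plane(m,c(278,400),.105))
# rim corners of canister from wrist view (w3r scale 3)
r=lambda x,y:((x+.5)/3-.5,(y+.5)/3-.5)
for n,p,z in(("up+y",(233,12),.1705),("up-y",(470,188),.1705),("lo+y",(220,155),.1455),("lo-y",(432,318),.1455)):print(n,plane(m,r(*p),z).round(4))
```

```text
[ 0.49348984 -0.2373288   0.19      ] [ 0.50916879 -0.26710446  0.19      ] 0.03365144620222845 mid [ 0.50132931 -0.25221663  0.19      ] az -62.23008324987429
[[ 0.5213 -0.1978  0.06  ]
 [ 0.5577 -0.2669  0.06  ]
 [ 0.48   -0.3087  0.06  ]
 [ 0.4432 -0.2389  0.06  ]] [ 0.50053986 -0.25309542  0.06      ]
tilt x mm 1.1096113294116223
[ 0.51180021 -0.24674629  0.105     ] [ 0.49533828 -0.25542798  0.105     ]
up+y [ 0.5741 -0.015   0.1705]
up-y [ 0.5609 -0.0952  0.1705]
lo+y [ 0.5329 -0.0076  0.1455]
lo-y [ 0.5171 -0.0885  0.1455]
```

```bash
python3 -m jog '{"slide":[[0.0028,-0.0005,-0.015],[0,0,-0.02],[0,0,-0.02],[0,0,-0.02],[0,0,-0.02],[0,0,-0.02],[0,0,-0.01],[0,0,-0.006],[0,0,0],[0,0,0]],"twist":[[0,0,0],[0,0,0],[0,0,0],[0,0,0],[0,0,0],[0,0,0],[0,0,0],[0,0,0],[0,0,0],[0,0,0]]}'
python3 -m jog '{"slide":[[0,0,0],[0,0,0],[0,0,0],[0,0,0],[0,0,0],[0,0,0],[0,0,0],[0,0,0],[0,0,0],[0,0,0]],"twist":[[0,0,0],[0,0,0],[0,0,0],[0,0,0],[0,0,0],[0,0,0],[0,0,0],[0,0,0],[0,0,0],[0,0,0]]}' -1; python3 -c "
from workcell import *
s=sense();print(s['contact_force'],s['wrist_torque'],s['orientation'],s['joint_pos'])"
```

```text
time: 11.6
eef_pos: [0.5032, -0.25, 0.1654]
orientation: [180.0, -0.0, 28.0]
contact_force: [0.5, 0.2, -0.5]
grip_width: 0.094
time: 12.85
eef_pos: [0.5029, -0.2498, 0.1649]
orientation: [-180.0, 0.0, 28.0]
contact_force: [-0.5, -0.1, 0.8]
grip_width: 0.0436
[-0.47595842 -0.13346215  0.79802986] [-0.02944926  0.11339857 -0.0217965 ] [-1.79995336e+02  2.26645150e-03  2.80442266e+01] [-14.8284321   28.65530126  49.91662186 106.09649569 -25.84216551
  57.32361062 -15.93067924]
```

```bash
python3 -m jog '{"slide":[[0,0,0.005],[0,0,0.012],[0,0,0.015],[0,0,0.02],[0,0,0.025],[0,0,0.03],[0,0,0.035],[0,0,0.035],[0,0,0.025],[0,0,0.01]],"twist":[[0,0,0],[0,0,0],[0,0,0],[0,0,0],[0,0,0],[0,0,0],[0,0,0],[0,0,0],[0,0,0],[0,0,0]]}'
python3 - <<'E'
from h import *
s=sense();print(s["joint_pos"],s["eef_pos"],s["orientation"],s["contact_force"],s["wrist_torque"],s["time"])
m=camera_model("wrist");im=snapshot("wrist")[:,:,::-1]
cv2.imwrite("pics/w4.png",im)
im=snapshot("scene")[:,:,::-1];cv2.imwrite("pics/s4.png",im)
E
```

```text
time: 14.1
eef_pos: [0.5029, -0.2502, 0.379]
orientation: [179.9, -0.1, 28.0]
contact_force: [0.8, -0.5, -2.3]
grip_width: 0.0434
[-21.98817849  16.90948297  57.632638    90.55056084 -14.47979796
  80.40152881 -25.04304585] [ 0.50294349 -0.25020063  0.378953  ] [ 1.79926556e+02 -9.60538177e-02  2.80303246e+01] [ 0.77232221 -0.4696507  -2.26694101] [ 0.01879264  0.12829591 -0.01556337] 14.1
```

View pics/w4.png

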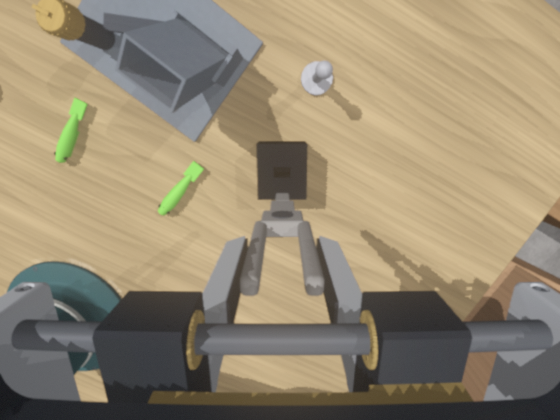

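View pics/s4.png

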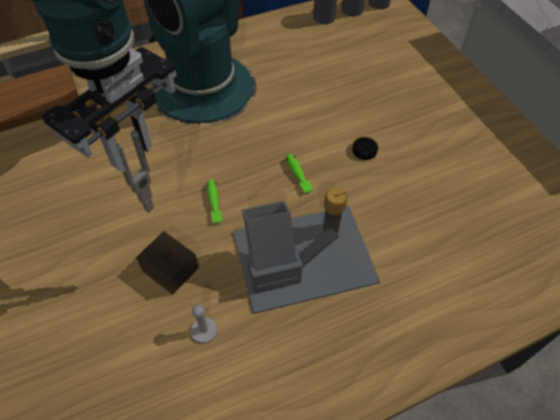

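Run:
```python
from h import *
S=camera_model("scene");W=camera_model("wrist")
tcp=np.array([.50294,-.25020,.379]);az=np.radians(28);u=np.array([np.cos(az),np.sin(az),0]);v=np.array([np.sin(az),-np.cos(az),0])
for off in(-.0025,0,.003):
  for L in (.155,.09,-.025):
    p=tcp+off*u-[0,0,L];print(off,L,"scene",proj(S,p).round(1),"wrist",proj(W,p).round(1))
crop(cv2.imread("pics/s4.png"),90,110,170,220,5,"pics/s4c.png")
crop(cv2.imread("pics/w4.png"),235,180,335,300,5,"pics/w4c.png")
```

```text
-0.0025 0.155 scene [148.8 208.1] wrist [280.8 197.8]
-0.0025 0.09 scene [141.1 185.6] wrist [280.6 216.8]
-0.0025 -0.025 scene [125.  138.3] wrist [280.1 288. ]
0 0.155 scene [149.8 208.8] wrist [280.8 195.5]
0 0.09 scene [142.2 186.3] wrist [280.6 214.1]
0 -0.025 scene [126.1 139.1] wrist [280.1 283.6]
0.003 0.155 scene [151.  209.6] wrist [280.8 192.8]
0.003 0.09 scene [143.4 187.2] wrist [280.6 210.8]
0.003 -0.025 scene [127.5 140. ] wrist [280.1 278.4]
```

View pics/s4c.png

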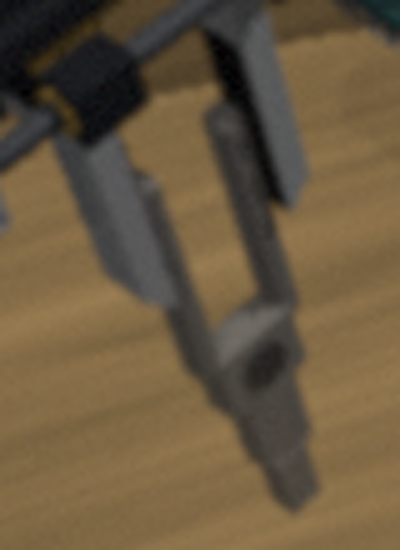

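View pics/w4c.png

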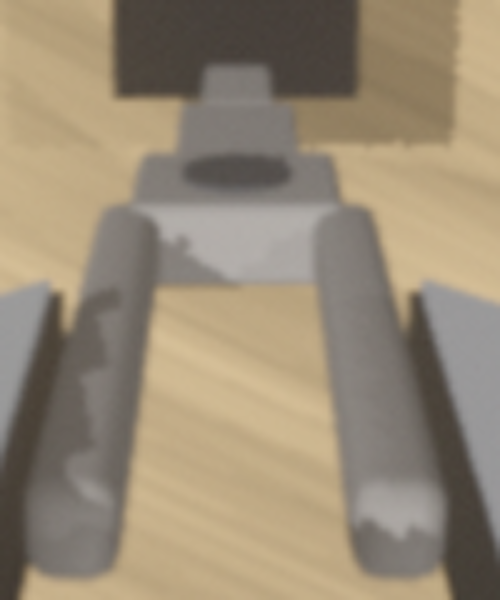

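```bash
python3 -m jog '{"slide":[[-0.003,0.015,0],[-0.006,0.03,0],[-0.006,0.03,0],[-0.006,0.03,0],[-0.006,0.03,0],[-0.006,0.03,0],[-0.006,0.03,0],[-0.0055,0.019,0],[0,0,0],[0,0,0]],"twist":[[0,0,-6.3],[0,0,-6.3],[0,0,-6.3],[0,0,-6.3],[0,0,-6.3],[0,0,-6.3],[-1.22,-7.05,0],[-1.22,-7.05,0],[-1.22,-7.05,0],[-1.22,-7.05,0]]}'
python3 - <<'E'
from h import *
s=sense();print(s["joint_pos"],s["eef_pos"],s["orientation"],s["contact_force"],s["wrist_torque"],s["time"])
E
```

```text
time: 15.45
eef_pos: [0.4581, -0.0427, 0.3762]
orientation: [179.8, -26.1, -9.7]
contact_force: [0.6, -0.8, -2.1]
grip_width: 0.0435
[ -45.71116637  -22.17641714   31.90399914  120.37667722   26.14145537
   56.40475946 -123.37702946] [ 0.45814398 -0.04272473  0.37621846] [179.83661513 -26.11508441  -9.7020464 ] [ 0.6131878  -0.82932509 -2.13223504] [ 0.07019466  0.70955763 -0.01528802] 15.45
```

```bash
python3 -m jog '{"slide":[[0,0,-0.01],[0,0,-0.01],[0,0.002,-0.01],[0,0.002,-0.01],[0,0.002,-0.007],[0,0.001,-0.005],[0,0,0],[0,0,0],[0,0,0],[0,0,0]],"twist":[[0,0,0],[0,0,0],[0,0,0],[0,0,0],[0,0,0],[0,0,0],[0,0,0],[0,0,0],[0,0,0],[0,0,0]]}'
python3 - <<'E'
from h import *
s=sense();print(s["joint_pos"],s["eef_pos"],s["orientation"],s["contact_force"],s["wrist_torque"],s["time"])
from scipy.spatial.transform import Rotation as Ro
R=Ro.from_euler("xyz",s["orientation"],degrees=True).as_matrix();print(R.round(4))
E
```

```text
time: 16.7
eef_pos: [0.4588, -0.037, 0.3245]
orientation: [179.8, -25.9, -9.9]
contact_force: [0.8, 0.6, -2.1]
grip_width: 0.0435
[ -45.79145544  -19.39997759   33.52297135  125.34115709   26.78865654
   49.19459417 -125.25735007] [ 0.45877852 -0.0370007   0.32448033] [179.75320156 -25.88916217  -9.86658034] [ 0.77321319  0.593374   -2.11843017] [0.11929287 0.82902803 0.00145924] 16.7
[[ 0.8863 -0.1732  0.4294]
 [-0.1542 -0.9849 -0.0791]
 [ 0.4366  0.0039 -0.8996]]
```

```bash
cat > plan.py <<'E'
from h import *
from scipy.spatial.transform import Rotation as Ro
psi=np.radians(-9.8);Rz=np.array([[np.cos(psi),-np.sin(psi),0],[np.sin(psi),np.cos(psi),0],[0,0,1]])
a=Rz@[-np.sin(.5),0,np.cos(.5)];cx=Rz@[np.cos(.5),0,np.sin(.5)];cy=Rz@[0,1,0]
M=np.array([.546,-.051,.158]);Rt=np.column_stack([cx,-cy,-a])
def state():
    s=sense();R=Ro.from_euler("xyz",s["orientation"],degrees=True).as_matrix()
    tip=s["eef_pos"]+R@[-.0025,0,.155]
    q=tip-M
    print("t",s["time"],"q",s["joint_pos"].round(1),"rotvec left",Ro.from_matrix(Rt@R.T).as_rotvec(degrees=True).round(2))
    print("tip in canister (x,y,depth) mm",(1000*np.array([q@cx,q@cy,-q@a])).round(1),"F axial",round(float(s["contact_force"]@a),2),"F",s["contact_force"].round(2),"T",s["wrist_torque"].round(2), "w",round(s["grip_width"],4))
    return s,R,tip
E
python3 - <<'E'
from plan import *
s,R,tip=state();print(a,cx,cy)
# tcp target for tip at (-6,0) and 20 above mouth
for d in(.02,):
    t=M+d*a-.006*cx+.155*a+.0025*cx;print("tcp target",t,"delta",t-s["eef_pos"])
E
```

```text
t 16.7 q [ -45.8  -19.4   33.5  125.3   26.8   49.2 -125.3] rotvec left [-0.25 -2.76  0.18]
tip in canister (x,y,depth) mm [ -7.7  -1.8 -33.8] F axial -2.18 F [ 0.77  0.59 -2.12] T [0.12 0.83 0.  ] w 0.0435
[-0.47242971  0.08160278  0.87758256] [ 0.86477679 -0.14937289  0.47942554] [0.1702095 0.9854079 0.       ]
tcp target [ 0.46029808 -0.03619671  0.30989896] delta [ 0.00151956  0.00080399 -0.01458137]
```

```bash
python3 -m jog '{"slide":[[0.0005,0.0005,-0.003],[0.0005,0.0003,-0.003],[0.0005,0,-0.003],[0,0,-0.003],[0,0,-0.0025],[0,0,0],[0,0,0],[0,0,0],[0,0,0],[0,0,0]],"twist":[[0,0,0],[0,0,0],[-0.06,-0.7,0.05],[-0.06,-0.7,0.05],[-0.06,-0.7,0.05],[-0.07,-0.66,0.03],[0,0,0],[0,0,0],[0,0,0],[0,0,0]]}'
python3 - <<'E'
from plan import *
s,R,tip=state()
S=camera_model("scene");W=camera_model("wrist");T=camera_model("top")
for n,m in(("wrist",W),("scene",S),("top",T)):
    im=snapshot(n)[:,:,::-1];cv2.imwrite(f"pics/{n}5.png",im);np.savez(f"{n}5.npz",**m)
    print(n,"tip",proj(m,tip),"mouth",proj(m,M),[proj(m,M+i*.026*cx+j*.042*cy).round(1).tolist() for i,j in((1,1),(1,-1),(-1,-1),(-1,1))])
E
```

```text
time: 17.95
eef_pos: [0.4603, -0.0361, 0.3098]
orientation: [180.0, -28.6, -9.8]
contact_force: [-0.2, 0.6, -2.3]
grip_width: 0.0438
t 17.95 q [ -44.1  -19.5   32.1  128.5   29.4   44.2 -127.9] rotvec left [ 0.01 -0.01 -0.01]
tip in canister (x,y,depth) mm [ -6.1   0.  -20. ] F axial -1.83 F [-0.21  0.59 -2.26] T [ 0.15  0.84 -0.01] w 0.0438
wrist tip [280.41011928 198.19999452] mouth [280.50098042 188.50555863] [[242.8, 165.7], [318.2, 165.8], [316.7, 210.4], [244.3, 210.4]]
scene tip [262.33923977 199.63408681] mouth [264.30430468 210.29549584] [[288.9, 211.7], [245.0, 221.0], [240.5, 209.0], [282.5, 200.2]]
top tip [294.16308799 199.19140852] mouth [295.02707429 194.59318099] [[279.3, 180.6], [314.9, 187.3], [310.5, 208.5], [275.5, 201.8]]
```

View pics/wrist5.png

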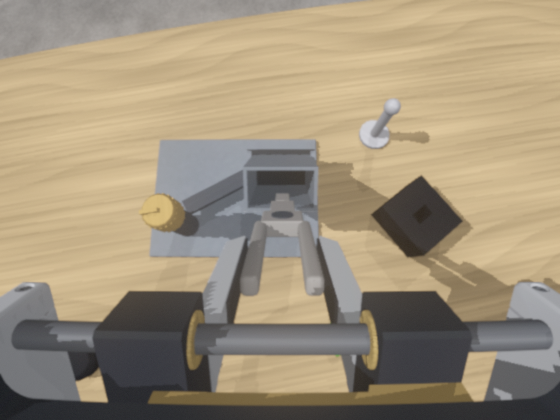

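View pics/scene5.png

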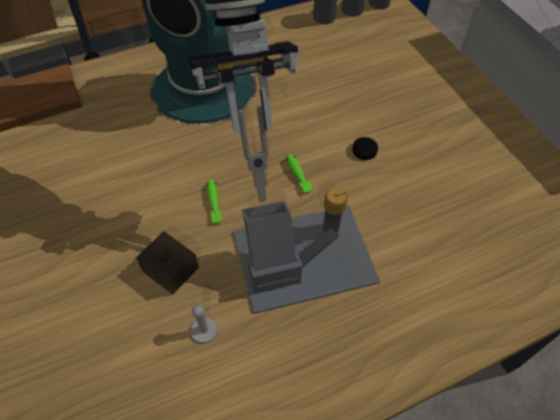

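View pics/top5.png

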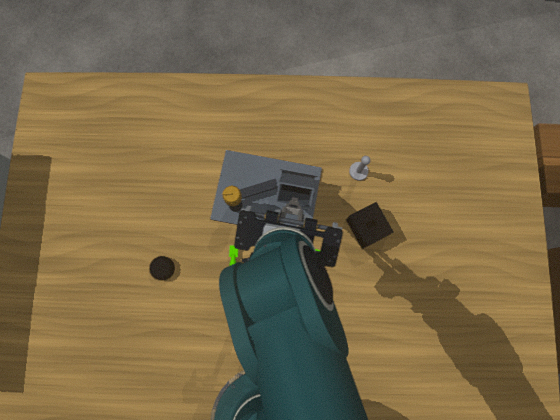

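Run:
```python
from h import *
crop(cv2.imread("pics/wrist5.png"),230,130,330,250,5,"pics/w5c.png")
crop(cv2.imread("pics/scene5.png"),225,150,315,250,6,"pics/s5c.png")
```

```text
(no output)
```

View pics/w5c.png

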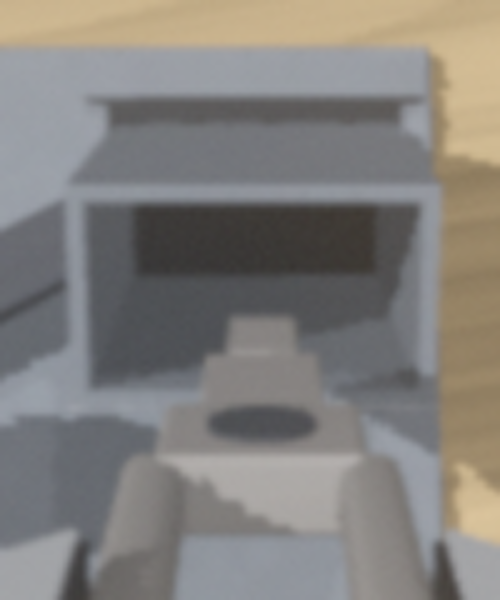

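View pics/s5c.png

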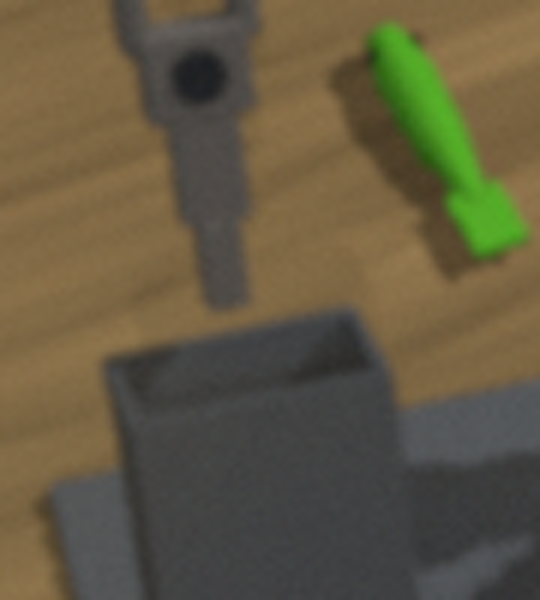

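```bash
python3 -m jog '{"slide":[[0.0027,0.0014,-0.0044],[0.0047,-0.0008,-0.0088],[0.0047,-0.0008,-0.0088],[0.0047,-0.0008,-0.0088],[0.0047,-0.0008,-0.0088],[0.0047,-0.0008,-0.0088],[0.0047,-0.0008,-0.0088],[0.0047,-0.0008,-0.0088],[0.0047,-0.0008,-0.0088],[0.0024,-0.0004,-0.0044]],"twist":[[0,0,0],[0,0,0],[0,0,0],[0,0,0],[0,0,0],[0,0,0],[0,0,0],[0,0,0],[0,0,0],[0,0,0]]}'
python3 - <<'E'
from plan import *
s,R,tip=state()
im=snapshot("wrist")[:,:,::-1];cv2.imwrite(f"pics/w6.png",im)
crop(im,200,100,360,240,5,"pics/w6c.png")
E
```

```text
time: 19.35
eef_pos: [0.5031, -0.0417, 0.23]
orientation: [179.9, -28.6, -9.8]
contact_force: [0.1, 0.8, -1.4]
grip_width: 0.0436
t 19.35 q [ -47.2   -5.5   43.1  130.7   22.5   27.  -120.8] rotvec left [ 0.04 -0.04 -0.01]
tip in canister (x,y,depth) mm [-6.6  1.8 70.8] F axial -1.16 F [ 0.06  0.83 -1.37] T [ 0.05  0.83 -0.01] w 0.0436
```

View pics/w6c.png

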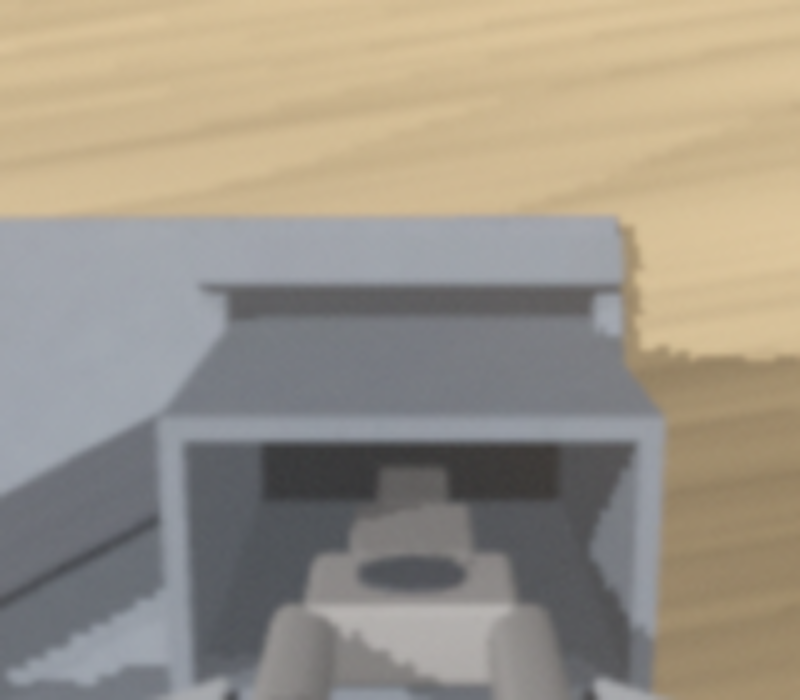

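```bash
python3 -m jog '{"slide":[[0.0023,-0.0004,-0.0042],[0.0023,-0.0004,-0.0042],[0.0023,-0.0004,-0.0042],[0.0023,-0.0004,-0.0042],[0.0023,-0.0004,-0.0042],[0,0,0],[0,0,0],[0,0,0],[0,0,0],[0,0,0]],"twist":[[0,0,0],[0,0,0],[0,0,0],[0,0,0],[0,0,0],[0,0,0],[0,0,0],[0,0,0],[0,0,0],[0,0,0]]}'
python3 -c "
from plan import *
state()"
```

```text
time: 20.65
eef_pos: [0.5145, -0.0435, 0.2097]
orientation: [180.0, -28.6, -9.8]
contact_force: [-0.1, -0.1, -1.8]
grip_width: 0.044
t 20.65 q [ -47.8   -0.9   46.2  130.8   16.    22.4 -114.6] rotvec left [ 0.   -0.   -0.01]
tip in canister (x,y,depth) mm [-6.1  2.  94.1] F axial -1.55 F [-0.09 -0.08 -1.8 ] T [ 0.09  0.85 -0.  ] w 0.044
```

```bash
for i in 1; do python3 -m jog '{"slide":[[0.0009,-0.0002,-0.0018],[0.0009,-0.0002,-0.0018],[0.001,-0.0002,-0.0018],[0,0,0],[0,0,0],[0,0,0],[0,0,0],[0,0,0],[0,0,0],[0,0,0]],"twist":[[0,0,0],[0,0,0],[0,0,0],[0,0,0],[0,0,0],[0,0,0],[0,0,0],[0,0,0],[0,0,0],[0,0,0]]}' >/dev/null
python3 -c "
from plan import *
state()"; done
```

```text
t 21.9 q [ -47.6    0.5   46.6  130.8   13.6   21.2 -112.4] rotvec left [ 0.01 -0.01 -0.01]
tip in canister (x,y,depth) mm [ -6.3   1.8 100.3] F axial -1.37 F [ 0.09 -0.62 -1.46] T [0.15 0.86 0.03] w 0.0438
```

```bash
python3 -m jog '{"slide":[[0.0009,-0.0002,-0.0018],[0.0009,-0.0002,-0.0018],[0.001,-0.0002,-0.0018],[0,0,0],[0,0,0],[0,0,0],[0,0,0],[0,0,0],[0,0,0],[0,0,0]],"twist":[[0,0,0],[0,0,0],[0,0,0],[0,0,0],[0,0,0],[0,0,0],[0,0,0],[0,0,0],[0,0,0],[0,0,0]]}' >/dev/null
python3 -c "
from plan import *
state()"
```

```text
t 23.15 q [ -47.2    1.8   46.7  130.8   11.    20.1 -110. ] rotvec left [ 0.01 -0.01 -0.01]
tip in canister (x,y,depth) mm [ -6.4   1.7 106.4] F axial -1.85 F [ 0.08  0.59 -2.11] T [0.13 0.89 0.01] w 0.0439
```

```bash
python3 -m jog '{"slide":[[0.0009,-0.0002,-0.0018],[0.0009,-0.0002,-0.0018],[0.001,-0.0001,-0.0018],[0,0,0],[0,0,0],[0,0,0],[0,0,0],[0,0,0],[0,0,0],[0,0,0]],"twist":[[0,0,0],[0,0,0],[0,0,0],[0,0,0],[0,0,0],[0,0,0],[0,0,0],[0,0,0],[0,0,0],[0,0,0]]}' >/dev/null
python3 -c "
from plan import *
state()"
```

```text
t 24.4 q [ -46.4    3.1   46.5  130.8    8.3   19.1 -107.5] rotvec left [ 0.01 -0.01 -0.02]
tip in canister (x,y,depth) mm [ -6.5   1.8 112.5] F axial -2.23 F [ 0.58  0.54 -2.27] T [ 0.14  0.83 -0.01] w 0.0441
```

```bash
python3 -m jog '{"slide":[[0.0008,-0.0001,-0.0014],[0.0008,-0.0001,-0.0014],[0.0008,-0.0002,-0.0014],[0,0,0],[0,0,0],[0,0,0],[0,0,0],[0,0,0],[0,0,0],[0,0,0]],"twist":[[0,0,0],[0,0,0],[0,0,0],[0,0,0],[0,0,0],[0,0,0],[0,0,0],[0,0,0],[0,0,0],[0,0,0]]}' >/dev/null
python3 -c "
from plan import *
state()"
```

```text
t 25.65 q [ -45.6    4.1   46.1  130.7    6.    18.3 -105.4] rotvec left [ 0.01 -0.01 -0.01]
tip in canister (x,y,depth) mm [ -6.3   1.7 117.4] F axial -2.43 F [ 0.11 -0.78 -2.64] T [0.17 0.86 0.04] w 0.0438
```

```bash
python3 -m jog '{"slide":[[0.0008,-0.0001,-0.0014],[0.0008,-0.0001,-0.0014],[0.0008,-0.0002,-0.0014],[0,0,0],[0,0,0],[0,0,0],[0,0,0],[0,0,0],[0,0,0],[0,0,0]],"twist":[[0,0,0],[0,0,0],[0,0,0],[0,0,0],[0,0,0],[0,0,0],[0,0,0],[0,0,0],[0,0,0],[0,0,0]]}' >/dev/null
python3 -c "
from plan import *
state()"
```

```text
t 26.9 q [ -44.5    5.1   45.4  130.6    3.9   17.6 -103.4] rotvec left [ 0.01 -0.01 -0.01]
tip in canister (x,y,depth) mm [ -6.2   1.7 122.2] F axial 0.06 F [-1.47  0.13 -0.74] T [ 0.03  0.97 -0.03] w 0.0437
```

```bash
python3 -m jog '{"slide":[[0.0005,-0.0001,-0.0009],[0.0005,-0.0001,-0.0009],[0,0,0],[0,0,0],[0,0,0],[0,0,0],[0,0,0],[0,0,0],[0,0,0],[0,0,0]],"twist":[[0,0,0],[0,0,0],[0,0,0],[0,0,0],[0,0,0],[0,0,0],[0,0,0],[0,0,0],[0,0,0],[0,0,0]]}' >/dev/null
python3 -c "
from plan import *
s,R,t=state()
crop(snapshot('wrist')[:,:,::-1],200,100,360,240,5,'pics/w7c.png')"
```

```text
t 28.15 q [ -44.     5.5   45.   130.6    2.9   17.3 -102.5] rotvec left [ 0.01 -0.01 -0.01]
tip in canister (x,y,depth) mm [ -6.2   1.7 124.3] F axial 0.78 F [-1.4  -0.04  0.13] T [0.13 1.05 0.  ] w 0.0436
```

View pics/w7c.png

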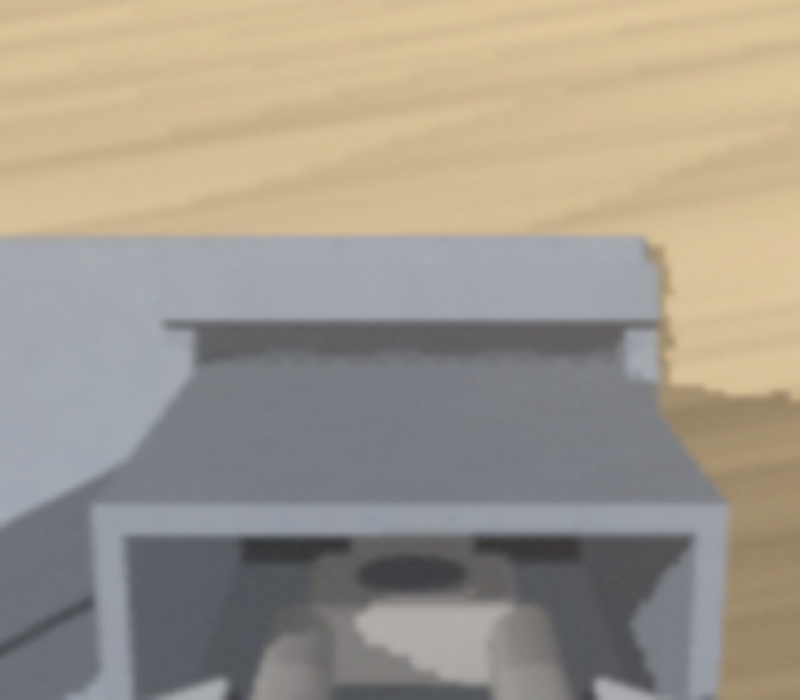

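Contact is felt: axial force has gone from −1.9 N to +0.8 N over about 2.5 mm, with no change in lateral force. Before releasing I'll ease the pliers towards the lower wall so they don't topple far.

```bash
python3 -m jog '{"slide":[[-0.0009,0.0001,-0.0005],[-0.0009,0.0001,-0.0005],[-0.0009,0.0002,-0.0005],[-0.0009,0.0001,-0.0005],[-0.0009,0.0001,-0.0005],[-0.0009,0.0002,-0.0005],[0,0,0],[0,0,0],[0,0,0],[0,0,0]],"twist":[[0,0,0],[0,0,0],[0,0,0],[0,0,0],[0,0,0],[0,0,0],[0,0,0],[0,0,0],[0,0,0],[0,0,0]]}' >/dev/null
python3 -c "
from plan import *
s,R,t=state();print(s['contact_force']@cx)"
```

```text
t 29.45 q [ -44.7    5.1   45.5  131.4    4.1   16.8 -103.7] rotvec left [ 0.01 -0.02 -0.01]
tip in canister (x,y,depth) mm [-12.4   1.6 124.3] F axial 0.38 F [-0.66  0.22  0.06] T [0.1  0.59 0.02] w 0.0436
-0.5769581815094114
```

```bash
python3 -m jog '{"slide":[[0,0,0],[0,0,0],[0,0,0],[0,0,0],[0,0,0],[0,0,0],[0,0,0],[0,0,0],[0,0,0],[0,0,0]],"twist":[[0,0,0],[0,0,0],[0,0,0],[0,0,0],[0,0,0],[0,0,0],[0,0,0],[0,0,0],[0,0,0],[0,0,0]]}' 0.5 >/dev/null
python3 -c "
from plan import *
s,R,t=state();im=snapshot('wrist')[:,:,::-1];cv2.imwrite('pics/w8.png',im)"
```

```text
t 30.7 q [ -44.7    5.1   45.5  131.4    4.1   16.8 -103.7] rotvec left [ 0.01 -0.01 -0.01]
tip in canister (x,y,depth) mm [-12.4   1.6 124.3] F axial -0.49 F [ 0.6   0.6  -0.29] T [ 0.09  0.57 -0.02] w 0.07
```

View pics/w8.png

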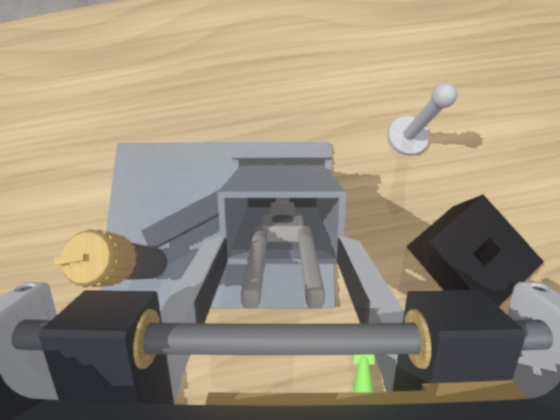

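```bash
python3 -m jog '{"slide":[[-0.001,0.0002,0.0018],[-0.0028,0.0005,0.0053],[-0.0038,0.0007,0.007],[-0.0047,0.0008,0.0088],[-0.0047,0.0008,0.0088],[-0.0047,0.0008,0.0088],[-0.0047,0.0008,0.0088],[-0.0047,0.0008,0.0088],[-0.0047,0.0008,0.0088],[-0.0024,0.0004,0.0044]],"twist":[[0,0,0],[0,0,0],[0,0,0],[0,0,0],[0,0,0],[0,0,0],[0,0,0],[0,0,0],[0,0,0],[0,0,0]]}' >/dev/null
python3 -c "
from plan import *
s,R,t=state()
for n in('wrist','scene','top'):
    im=snapshot(n)[:,:,::-1];cv2.imwrite(f'pics/{n}9.png',im)
    if n=='scene':crop(im,130,120,390,340,3,'pics/s9c.png')"
```

```text
t 32.0 q [ -48.2  -11.5   40.8  131.1   28.6   32.7 -126.7] rotvec left [-0.02  0.02 -0.01]
tip in canister (x,y,depth) mm [-12.    1.7  42.6] F axial 0.05 F [0.83 1.16 0.4 ] T [ 0.06  0.56 -0.04] w 0.0706
```

View pics/wrist9.png

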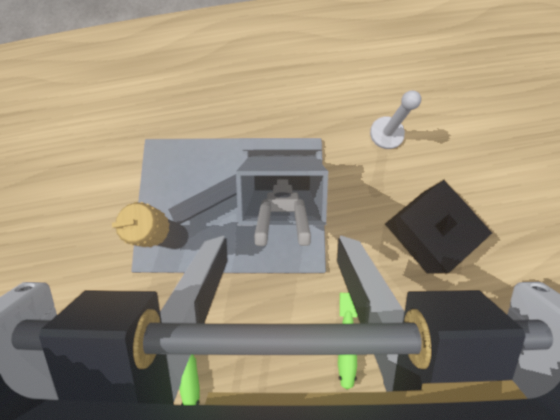

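View pics/s9c.png

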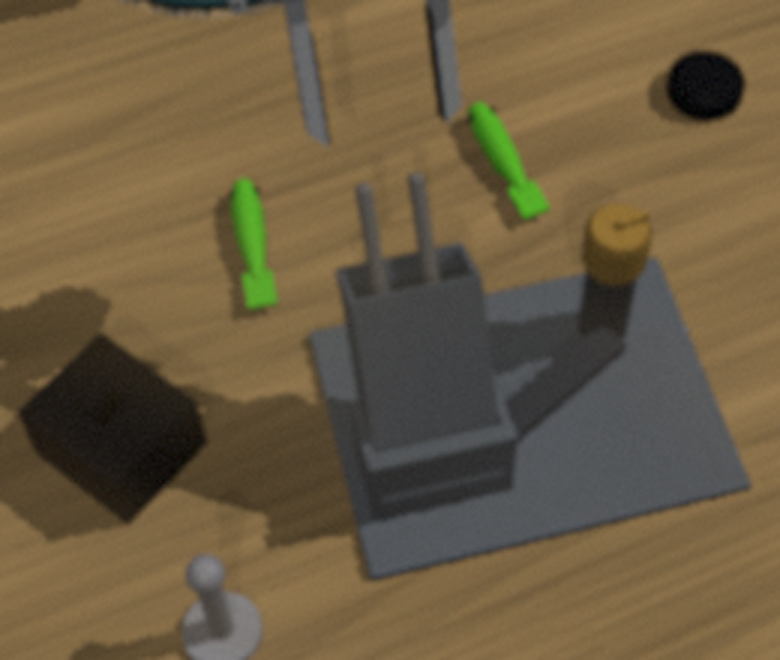

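```bash
python3 -m jog '{"slide":[[-0.002,0.0004,0.004],[0,0,0],[0,0,0],[0,0,0],[0,0,0],[0,0,0],[0,0,0],[0,0,0],[0,0,0],[0,0,0]],"twist":[[0,0,0],[0,0,0],[0,0,0],[0,0,0],[0,0,0],[0,0,0],[0,0,0],[0,0,0],[0,0,0],[0,0,0]]}' >/dev/null
python3 - <<'E'
from plan import *
state()
a0=cv2.imread("pics/scene0.png");b=snapshot("scene")[:,:,::-1];cv2.imwrite("pics/s10.png",b);c9=cv2.imread("pics/scene9.png")
for im in(a0,b):
    h=cv2.cvtColor(im,cv2.COLOR_BGR2HSV);mk=((h[...,0]>40)&(h[...,0]<75)&(h[...,1]>150)&(h[...,2]>60)).astype(np.uint8)
    n,l,st,c=cv2.connectedComponentsWithStats(mk);print([(st[i,4],c[i].round(1).tolist()) for i in range(1,n) if st[i,4]>50])
g=lambda i:cv2.cvtColor(np.ascontiguousarray(i),cv2.COLOR_BGR2GRAY).astype(float)
for n,(x0,y0,x1,y1) in dict(peg=(185,300,222,345),cap=(348,133,382,163)).items():print(n,np.abs(g(a0)-g(b))[y0:y1,x0:x1].mean())
print("pliers still",np.abs(g(c9)-g(b))[170:280,235:310].mean())
finish_job()
E
```

```text
t 33.4 q [ -48.   -12.1   40.3  131.    28.9   33.6 -127.1] rotvec left [ 0.01 -0.01 -0.01]
tip in canister (x,y,depth) mm [-12.1   1.7  38.6] F axial -0.25 F [ 0.31  0.62 -0.18] T [0.04 0.57 0.06] w 0.0705
[(np.int32(373), [298.4, 173.4]), (np.int32(386), [213.7, 201.2])]
[(np.int32(374), [298.4, 173.3]), (np.int32(387), [213.7, 201.2])]
peg 1.4858858858858859
cap 2.1333333333333333
pliers still 1.3104242424242425
the job is handed in; nothing more can be done
```

The job is done and handed in at about 33 s of the 64 s allowed; no verdict is reported.

- **Clamping:** I turned the knob clockwise until it stopped, where the gripper slipped at about 0.45 N m. The pointer then read about 1.40 rad relative to the rack, which is the hard stop. It started at about 0.2.
- **Lowering the pliers:** I took the pliers out of the stand and lowered them nose first along the canister's slant. They touched down at about 121 mm deep, where the axial force rose by about 2.7 N over 2.5 mm with no change sideways.
- **Letting go:** After touchdown I eased the pliers about 6 mm towards the lower wall, opened the gripper and backed out along the slant.

**Last checks:**
- The pliers stand still in the canister.
- The gripper is clear, with contact force near zero.
- Both lures are in the same place to within 0.1 pixel, and the peg and reel cap look unchanged.

**Disagreements:**
- The cameras disagreed with each other by 1–4 mm on the rack corners.
- The pliers sat 2.5 mm off centre in the jaws, which I allowed for.
- A wrist moment of about 0.57 N m remained after release with nothing touching. I put that down to a bias from the tilted tool.
- One arm joint (joint 2) came within 0.03° of its lower limit, but not past it in the reading, while I was tilting the pliers above the canister. It moved away as I lowered them.

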